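Cap the gel pot from behind the polish bottles

TASK

The gel pot on the silver foot stands open, and its silver cap lies in the organiser's niche behind the red and the blue polish bottle. First clear both of these bottles into the teal side tray, standing upright; then fetch the cap and press it down evenly on the pot until it is fully snapped home on all sides; last, put the red and the blue bottle back upright, each exactly where it stood before. Do not knock the bottles over, and leave the yellow and green bottles and the funnel where they stand.

Things in the scene. Friction and masses are not known exactly. Their poses are not given: they have to be found in the camera images.
- bottle_red: nail-polish bottle, loose, about 50 g: round red body 30 mm across and 36 mm tall, shoulder to 41 mm, then a black cylindrical cap 16 mm across from 41 to 79 mm height (the place to grip it). Its origin is the centre of its underside, z up along it. At the start it stands on the organiser's front step, beside the blue one; which of the two is on which side varies.
- bottle_blue: nail-polish bottle, loose, about 50 g: round blue body 30 mm across and 36 mm tall, shoulder to 41 mm, then a black cylindrical cap 16 mm across from 41 to 79 mm height (the place to grip it). Its origin is the centre of its underside, z up along it. At the start it stands on the organiser's front step, beside the red one (centres 46 mm apart).
- cap: Pale silver cap of the gel pot, loose, 40 g: a cup lying open side down in the organiser's niche, 54 mm across (48 inside), 26 mm tall, top 4 mm thick. Origin: centre of its open lower rim, z up. Grip it across its diameter. On the pot its rim first rests on four snap tabs, 48 mm above the table; fully home the rim is at 43 mm (top at 69).
- pot: Black gel pot, 72 mm across, on a silver foot 104 mm across, fixed. Origin under its centre at table level. Shoulder at height 42 mm; white neck 40 mm across, tapering to 34 at its top at 55 mm. On the shoulder, 26 mm from the axis, four orange snap tabs, tops at 48 mm: each yields to 2.5 N (10 N for all), slides 5 mm down to a stop and stays there; the cap's weight alone does not move them.
- tray: Teal open side tray, fixed: 120 mm (its x) by 150 mm (its y), rim 14 mm high, walls 4 mm, inner floor 4 mm above the table. Origin under its centre at table level.
- organiser: Grey organiser, fixed: plate 140 x 200 mm (x, y), 6 mm thick, all stands on it. Origin at its underside, +x to its rear wall, away from the robot. Red and blue stand in front (x -50, y +/-23 mm), cap behind (x 2, y 0) in a niche 68 mm wide, open in front and above, walls 42 mm high, rear wall at x 61. Finger room at the cap only along x: 32 mm behind, and in front once the bottles are gone.
- bottle_yellow: nail-polish bottle, loose, about 50 g: round yellow body 30 mm across and 36 mm tall, shoulder to 41 mm, then a white cylindrical cap 16 mm across from 41 to 79 mm height (the place to grip it). Its origin is the centre of its underside, z up along it. A bystander on a side wing of the organiser: leave it alone.
- bottle_green: nail-polish bottle, loose, about 50 g: round green body 30 mm across and 36 mm tall, shoulder to 41 mm, then a white cylindrical cap 16 mm across from 41 to 79 mm height (the place to grip it). Its origin is the centre of its underside, z up along it. A bystander on the other side wing of the organiser: leave it alone.
- funnel: Small steel funnel standing mouth down behind the organiser, 40 mm across, 44 mm tall, loose. A bystander: leave it alone. Its origin is the centre of its underside, z up along it.
Things that resemble listed ones, but are neither listed nor needed, are in the scene too. Of the things like the bottle_red, leave any that is purple; of the rest the smaller one is meant.

How it is judged:
By the outcome, as a careful person would: the job done as asked, in the order asked, and still so for the second after the job is handed in, with the robot touching nothing.
It also fails if it takes over 112 s, if anything falls off the work surface, if the arm or the gripper's body presses on something with over 40 N, if the wrist force passes 120 N, or if a joint passes its speed limit or range.

ROBOT

A 6-joint arm with a two-finger parallel gripper is mounted at the origin on the work surface. World frame = base frame: x ahead of the robot, y to its left, z up, the work surface at z = 0. Lengths are in m, angles in rad, forces in N, time in s.
With the tool pointing down it reaches from about 0.35 to 0.775 m from the base axis. Payload 7.3 kg.
Tool frame: the origin (TCP) lies at the very end of the fingers, on their centre line; the grasp point (between the pads) lies 19 mm behind it; z points along the fingers, y is the line along which they close (so a half turn about z gives the same grasp; the last joint's range is limited). The gripper opens to 92 mm and grips with 3 to 60 N. Pads are 19 mm wide; open, the fingers measure 130 mm over their backs; the gripper's body (75 mm by 190 mm) begins 47 mm behind the grasp point.
Start: joints at [1.076, 0.342, 1.524, -0, 1.275, -0.146], TCP at [0.179, 0.493, 0.193] pointing down, gripper open.
Joint ranges: [-2.53, 2.53], [-0.77, 2.02], [0.04, 2.7], [-1, 4.14], [0.28, 2.66], [-3.11, 3.11]. Speed limits (rad/s): [2.57, 2.57, 3.14, 3.14, 3.14, 3.14].

INTERFACE

Orientations are given as [roll, pitch, yaw] about the fixed x, y, z axes, in that order (R = Rz(yaw) Ry(pitch) Rx(roll)).
In Python, from cell import robot gives the robot as it stands.
- The arm moves only by the tool apply_moves, never from a script. Its argument "motion" is text: rows parted by semicolons, each of 7 numbers parted by spaces: the opening in per cent of the stroke, from 0 (shut) to 100 (fully open), then the shift along the tool's x, y, z in cm, then the turn, a rotation vector about the tool's x, y, z in rad. A call has 1 to 20 rows; each row shifts and turns the commanded pose from where the row before left it, along the tool's axes as they then stand; what a row does not reach is not made up. A row lasts 1/8 s, in which the tool goes at most 62.5 mm and 10.7 degrees, less where a joint would pass 70% of its speed; a pose out of reach is approached as far as the arm can. A call with a gripper value outside its range is refused whole. The fingers move at their own pace and stop on an object; "force" is the grip in N (left out, the last holds). Time passes only in rows, so rows that do not move let the fingers close. It gives the time, the measured TCP pose, the force, the opening and the grip force at its end, in the units of the state.
- robot.observe(): the state, without advancing time (a new reading comes with each control period).
- robot.read_camera(name): name is "scene" or "top" or "wrist"; returns a dict with "img" (420x560x3 uint8, red, green, blue), "fovy" (degrees; the focal length in pixels is half the picture's height over the tangent of half this angle, whatever the lens; pixels are square), "cx", "cy" (the principal point, pixels), "R" (3x3) and "t" (3): a world point X has camera coordinates R X + t; the wrist camera has in their place "hand_eye" (4x4, takes a point from camera to tool coordinates, whose origin is the TCP and whose axes are the flange's). Camera axes: x right, y down, z forward; pixel columns grow to the right and rows downward; lengths in m; the calibration is good to about 2 mm. A picture is of the moment at which its call begins: read the wrist's pose just before it. There is no depth.
- robot.hand_in(): hands the job in; it is judged then, once.
Trained networks look in a picture, given as the dict that the camera call returned (one of the last four; its "shot" number tells which), for a name from the list of things; names that differ only in an ending like _2 or _b are one class to them, and where a whole thing is asked for, a point or a joint stands for the part that bears it (a point fixed in the world has none). Each returns a list of dicts, best first, with "score" (0 to 1); they miss things now and then, are a little off and sometimes report something else, mostly with a low value. They report only what shows in the picture. A call takes as long as a camera call. They do not tell look-alikes from the thing itself.
- robot.search_frame(target, picture): "centre" ([x, y, z] in m, in world coordinates, good to about 4 mm: the middle of the surface that is visible of it).
- robot.trace(target, picture): "pixels" (420x560 bool, what is visible of it).
The state is a dict: "time": time; "qpos": joint angles; "qvel": joint speeds; "joint_efforts": joint torques, N m; "tool_pos": TCP position; "tool_rot": TCP orientation; "contact_force": force on the tool from outside, world axes, zero at the start; "torque": the same for the moment, N m; "opening": finger opening in m; "grip_force": force on a finger pad.
Only numpy, scipy, OpenCV 4.12 (cv2) and the standard library are available. Lean on these libraries where they do the work, as an engineer would, in place of code of your own. Each camera call takes 0.05 s, during which the arm holds its last target. There are 200 camera calls.

## Working session

There is one attempt and no reset: what is moved stays moved. The work goes in short steps, Python scripts to look and compute and a tool call to move; the robot and the scene stay as the last step left them, time stands still between calls to the robot, and variables do not carry over. Pictures are saved under pics/ and viewed, at most 14 in all, crops included, and the job is handed in when it is done.

Besides the shell and the picture viewer there is one more tool, called after ">>>" as name(argument=value, ...) on one line, values as JSON. apply_moves: Moves the arm, as the interface text tells. Its arguments: {"type":"object","properties":{"motion":{"type":"string"},"force":{"type":"number"}},"required":["motion"]}

```bash
mkdir -p pics; cat > h.py <<'E'
import numpy as np, cv2
from cell import robot
from scipy.spatial.transform import Rotation as Rn
def save(p,n): cv2.imwrite(f'pics/{n}.png',p['img'][:,:,::-1])
def f(p): return 210/np.tan(np.radians(p['fovy'])/2)
def ext(p,st=None):
    if 'R' in p: return np.array(p['R']),np.array(p['t'])
    H=np.array(p['hand_eye']); Rt=Rn.from_euler('xyz',st['tool_rot']).as_matrix()
    Rc=Rt@H[:3,:3]; tc=Rt@H[:3,3]+st['tool_pos']
    return Rc.T,-Rc.T@tc
def proj(p,X,st=None):
    R,t=ext(p,st); c=np.asarray(X)@R.T+t
    return c[...,:2]/c[...,2:]*f(p)+[p['cx'],p['cy']]
def ray(p,uv,z,st=None):
    R,t=ext(p,st); d=R.T@np.array([(uv[0]-p['cx'])/f(p),(uv[1]-p['cy'])/f(p),1]); o=-R.T@t
    return o+d*(z-o[2])/d[2]
E
python3 - <<'E'
from h import *
o=robot.observe(); print(o)
for n in ('top','scene'):
    p=robot.read_camera(n); save(p,n+'0'); print(n,p['fovy'],p['cx'],p['cy'],ext(p))
    for k in ['bottle_red','bottle_blue','cap','pot','tray','organiser','bottle_yellow','bottle_green','funnel']:
        for r in robot.search_frame(k,p): print(k,round(r['score'],2),np.round(r['centre'],3),np.round(proj(p,r['centre'])))
E
```

```text
{'time': 0.0, 'qpos': array([ 1.07600098e+00,  3.42740365e-01,  1.52500086e+00, -1.46047737e-05,
        1.27540745e+00, -1.45976659e-01]), 'qvel': array([ 1.46335543e-03,  1.14529875e-03, -1.21335428e-03,  5.64125393e-04,
        1.72047376e-03,  2.12331045e-05]), 'joint_efforts': array([ 2.75331353e-03, -4.31245387e+01, -2.44218886e+01,  7.18800444e-02,
        5.58816385e-02, -1.55294060e-04]), 'tool_pos': array([0.17919234, 0.49298808, 0.19234149]), 'tool_rot': array([-3.14005115e+00, -2.12520446e-04,  2.79277806e+00]), 'contact_force': array([1.00093201, 1.06156319, 0.58477174]), 'torque': array([0.01648826, 0.00908147, 0.01967403]), 'grip_force': 0.0, 'opening': 0.0920104859260376}
top 45.82635605675501 278.9889627074688 208.2036635766681 (array([[ 0.01297715, -0.99979214,  0.01572473],
       [-0.99311057, -0.01471885, -0.11625295],
       [ 0.11646023, -0.01410776, -0.99309515]]), array([-0.02006385,  0.55751136,  1.16164955]))
bottle_red 0.73 [0.449 0.044 0.058] [255. 253.]
bottle_red 0.64 [0.541 0.044 0.047] [255. 214.]
bottle_red 0.63 [ 0.398 -0.005  0.04 ] [275. 275.]
bot
[... 442 characters left out ...]
  0.86303664,  0.02175354],
       [ 0.54572026,  0.33843985, -0.76658194],
       [-0.66895056, -0.37500164, -0.64177793]]), array([ 0.29928724, -0.30026287,  1.40980459]))
bottle_red 0.75 [0.556 0.056 0.042] [315. 202.]
bottle_red 0.72 [0.454 0.049 0.047] [334. 174.]
bottle_red 0.61 [0.408 0.001 0.042] [324. 159.]
bottle_red 0.25 [ 0.465 -0.298  0.031] [204. 137.]
bottle_blue 0.73 [0.57  0.006 0.043] [291. 197.]
pot 0.74 [ 0.464 -0.298  0.029] [205. 138.]
tray 0.98 [0.461 0.334 0.003] [459. 237.]
organiser 0.81 [0.645 0.059 0.017] [295. 237.]
bottle_yellow 0.82 [ 0.654 -0.012  0.042] [262. 217.]
bottle_green 0.54 [0.62  0.121 0.049] [331. 228.]
funnel 0.8 [ 0.749 -0.183  0.014] [164. 225.]
```

```bash
python3 - <<'E'
import cv2
a=cv2.imread('pics/top0.png')[120:320,120:440]; cv2.imwrite('pics/top0c.png',cv2.resize(a,(800,500),interpolation=cv2.INTER_CUBIC))
a=cv2.imread('pics/scene0.png')[100:300,150:400]; cv2.imwrite('pics/sc0c.png',cv2.resize(a,(750,600),interpolation=cv2.INTER_CUBIC))
E
```

```text
(no output)
```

View pics/top0c.png

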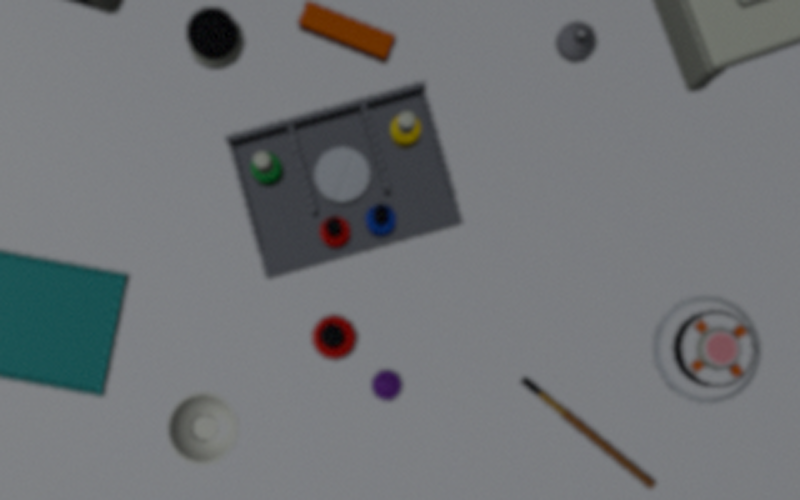

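View pics/sc0c.png

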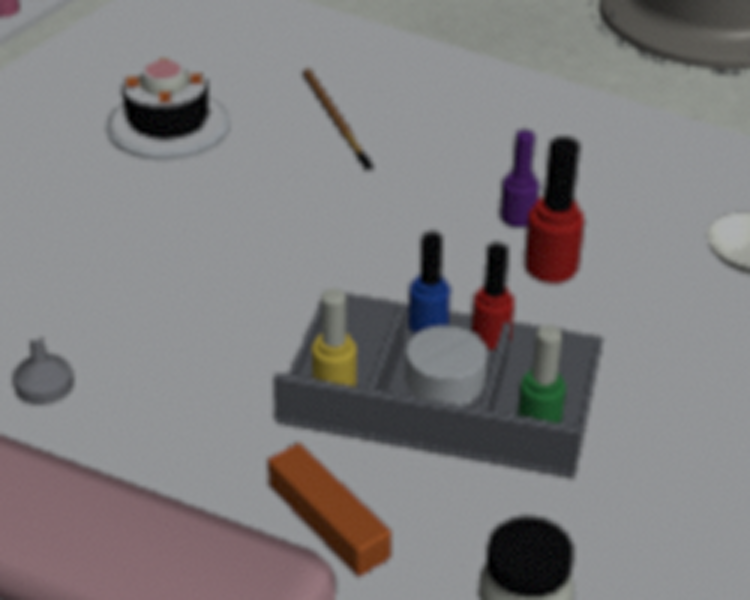

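Small red at top-picture px (254,213) stands on the organiser beside blue (273,207). Other candidates are the big red at (254,255) and the purple at (275,274). The small red on the organiser fits: it is not purple, it is the smaller one, and the crop confirms it. Yaw of the organiser is about 0.28.

```bash
cat >> h.py <<'E'
def go(p,yaw=None,o=None):
    "turn about tool z, then shift (cm) in turned tool axes, rows needed"
    o=o or robot.observe(); y0=o['tool_rot'][2]; yaw=y0 if yaw is None else yaw
    t=(y0-yaw+np.pi)%(2*np.pi)-np.pi
    d=np.asarray(p)-o['tool_pos']; c,s=np.cos(yaw),np.sin(yaw)
    v=np.array([c*d[0]+s*d[1], s*d[0]-c*d[1], -d[2]])*100
    print('turn',round(t,3),'rows',int(np.ceil(abs(t)/.185)),'shift cm',np.round(v,2),'norm',round(np.linalg.norm(v),1))
E
python3 - <<'E'
from h import *
go([.53,.03,.26],1.847)
p=robot.read_camera('top')
for u,z in (((254,211),.085),((273,205),.085),((257,190),.032)): print(ray(p,u,z))
# big red height from both pictures
s=robot.read_camera('scene')
for z in (.08,.1,.11): print(z,ray(p,(120+333/2.5,120+334/2.5),z), ray(s,(150+566/3,100+142/3),z))
m=max(robot.trace('tray',p),key=lambda r:r['score'])['pixels']
c,sz,a=cv2.minAreaRect(np.argwhere(m)[:,::-1].astype(np.float32)); print(ray(p,c,.012),[np.round(ray(p,q,.014)[:2],3) for q in cv2.boxPoints((c,sz,a))])
print(robot.read_camera('wrist')['hand_eye'])
E
```

```text
turn 0.946 rows 6 shift cm [-54.15  21.09  -6.7 ] norm 58.5
[0.54429096 0.04568402 0.085     ]
[0.55881179 0.00229475 0.085     ]
[0.60126843 0.04133141 0.032     ]
0.08 [0.44703337 0.04584863 0.08      ] [0.40073968 0.03105543 0.08      ]
0.1 [0.44653479 0.04512303 0.1       ] [0.42989319 0.04265045 0.1       ]
0.11 [0.44628549 0.04476023 0.11      ] [0.44446995 0.04844796 0.11      ]
[0.45789482 0.33451116 0.012     ] [array([0.412, 0.418]), array([0.53 , 0.403]), array([0.505, 0.249]), array([0.386, 0.266])]
[[-8.02655707e-04 -9.68833179e-01 -2.47712791e-01  6.78108451e-02]
 [ 9.99999664e-01 -8.19594301e-04 -3.47389595e-05  1.80746557e-04]
 [-1.69367735e-04 -2.47712735e-01  9.68833511e-01 -1.91729536e-01]
 [ 0.00000000e+00  0.00000000e+00  0.00000000e+00  1.00000000e+00]]
```

>>> apply_moves(motion="100 0 0 0 0 0 .158;100 0 0 0 0 0 .158;100 0 0 0 0 0 .158;100 0 0 0 0 0 .158;100 0 0 0 0 0 .158;100 0 0 0 0 0 .156;100 -4.26 2.09 -.57 0 0 0;100 -4.26 2.09 -.57 0 0 0;100 -4.26 2.09 -.57 0 0 0;100 -4.26 2.09 -.57 0 0 0;100 -4.26 2.09 -.57 0 0 0;100 -4.26 2.09 -.57 0 0 0;100 -4.26 2.09 -.57 0 0 0;100 -4.26 2.09 -.57 0 0 0;100 -4.26 2.09 -.57 0 0 0;100 -4.26 2.09 -.57 0 0 0;100 -4.26 2.09 -.57 0 0 0;100 -4.26 2.09 -.57 0 0 0;50 0 0 0 0 0 0;50 0 0 0 0 0 0", force=15)

```text
time: 3.7
tool_pos: [0.5595, 0.0703, 0.2611]
tool_rot: [-3.141, -0.001, 1.847]
contact_force: [0.2, -0.2, -0.2]
opening: 0.0763
grip_force: 0.0
```

```bash
python3 - <<'E'
from h import *
o=robot.observe(); print(o['time'],o['tool_pos'],o['tool_rot'],o['contact_force'],np.abs(o['qvel']).max())
p=robot.read_camera('wrist'); save(p,'w1'); np.savez('w1.npz',img=p['img'],fovy=p['fovy'],cx=p['cx'],cy=p['cy'],H=p['hand_eye'],pos=o['tool_pos'],rot=o['tool_rot'])
for k in ['bottle_red','bottle_blue','cap','organiser','bottle_yellow','bottle_green']:
    for r in robot.search_frame(k,p): print(k,round(r['score'],2),np.round(r['centre'],3),np.round(proj(p,r['centre'],o)))
E
```

```text
3.7 [0.55949132 0.0702625  0.2610638 ] [-3.14072957e+00 -7.96694224e-04  1.84658101e+00] [ 0.2049023  -0.22182591 -0.1536368 ] 0.022412604597929507
bottle_red 0.91 [0.451 0.049 0.058] [189. 173.]
bottle_red 0.88 [ 0.408 -0.001  0.044] [154. 198.]
bottle_red 0.68 [0.549 0.05  0.047] [263. 191.]
bottle_blue 0.79 [0.564 0.008 0.049] [266. 223.]
cap 0.78 [0.602 0.04  0.028] [298. 204.]
organiser 0.79 [0.6   0.065 0.006] [301. 185.]
bottle_yellow 0.75 [ 0.643 -0.012  0.041] [316. 249.]
bottle_green 0.95 [0.602 0.116 0.048] [316. 154.]
```

View pics/w1.png

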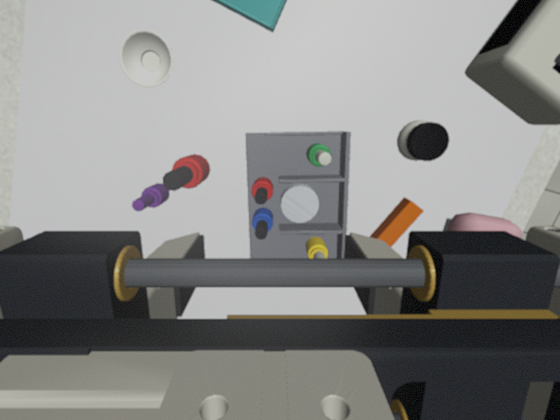

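The picture shows red at (262,190), blue at (262,222) and the cap at (299,204). The organiser's front edge is vertical at u≈247, so the yaw is right. Next I refine by silhouette fitting.

```bash
cat >> h.py <<'E'
from scipy.optimize import minimize
BOT=[((0,36),15),((36,41),12),((41,79),8)]; CAPS=[((0,26),27)]
def sil(p,xy,z0,parts,st,yawax=None,K=4):
    m=np.zeros((420*K,560*K),np.uint8); a=np.linspace(0,2*np.pi,40)
    for (za,zb),r in parts:
        P=np.vstack([np.c_[xy[0]+r/1e3*np.cos(a),xy[1]+r/1e3*np.sin(a),np.full(40,z0+z/1e3)] for z in (za,zb)])
        h=cv2.convexHull(((proj(p,P,st)+.5)*K-.5).astype(np.float32)); cv2.fillConvexPoly(m,np.round(h).astype(np.int32),1)
    return cv2.resize(m.astype(np.float32),(560,420),interpolation=cv2.INTER_AREA)
def fit(p,m,xy,z0,parts,st=None):
    m=m.astype(np.float32)
    def c(v): s=sil(p,v,z0,parts,st); return 1-np.minimum(s,m).sum()/np.maximum(s,m).sum()
    b=minimize(c,xy,method='Nelder-Mead',options=dict(initial_simplex=[xy,[xy[0]+.008,xy[1]],[xy[0],xy[1]+.008]],xatol=2e-4,fatol=1e-4))
    return b.x,1-b.fun
def masks(p,k,near,st=None,d=25):
    u=proj(p,near,st); 
    return [r['pixels'] for r in robot.trace(k,p) if r['score']>.3 and np.linalg.norm(np.argwhere(r['pixels']).mean(0)[::-1]-u)<d][:1]
def meas(cams,items,st=None):
    out={}
    for n in cams:
        o=robot.observe() if n=='wrist' else None; p=robot.read_camera(n)
        for k,c,z0,parts in items:
            for m in masks(p,k,[*c,z0+.03],o): 
                x,q=fit(p,m,np.array(c),z0,parts,o); print(n,k,np.round(x,4),round(q,2)); out.setdefault(k,[]).append(x)
    return out
E
python3 - <<'E'
from h import *
r=meas(['wrist','top','scene'],[('bottle_red',(.546,.047),.006,BOT),('bottle_blue',(.56,.004),.006,BOT),('cap',(.602,.041),.006,CAPS)])
E
```

```text
wrist bottle_red [0.5474 0.0477] 0.91
wrist bottle_blue [0.5603 0.0027] 0.91
wrist cap [0.6032 0.0418] 0.96
top bottle_blue [0.5576 0.0053] 0.73
scene bottle_red [0.5446 0.0474] 0.83
scene bottle_blue [0.5573 0.0038] 0.86
scene cap [0.6032 0.0434] 0.93
```

```bash
python3 - <<'E'
from h import *
go([.5467,.0475,.11],1.85); go([.5467,.0475,.054],1.85)
E
```

```text
turn -0.003 rows 1 shift cm [-1.78 -1.9  15.14] norm 15.4
turn -0.003 rows 1 shift cm [-1.78 -1.9  20.74] norm 20.9
```

>>> apply_moves(motion="45 -.6 -.63 5 0 0 0;45 -.6 -.63 5 0 0 0;45 -.58 -.64 4 0 0 0;45 0 0 2 0 0 0;45 0 0 0 0 0 0;45 0 0 1.6 0 0 0;45 0 0 1.6 0 0 0;45 0 0 1.54 0 0 0;45 0 0 0 0 0 0;0 0 0 0 0 0 0;0 0 0 0 0 0 0;0 0 0 0 0 0 0;0 0 0 0 0 0 0;0 0 0 0 0 0 0", force=12)

```text
time: 6.4
tool_pos: [0.5466, 0.0476, 0.0541]
tool_rot: [3.141, -0.0, 1.847]
contact_force: [0.5, -0.4, 0.6]
opening: 0.0007
grip_force: 0.0
```

```bash
python3 - <<'E'
from h import *
o=robot.observe(); w=robot.read_camera('wrist'); s=robot.read_camera('scene'); print(o['opening'])
for X in ([.5466,.0476,.085],[.5466,.0476,.006]): print(proj(s,X),proj(w,X,o))
a=cv2.resize(w['img'][100:300,150:400],(400,320)); b=cv2.resize(s['img'][140:260,230:380],(400,320))
cv2.imwrite('pics/g1.png',np.hstack([a,b])[:,:,::-1])
E
```

```text
0.0006836053939651768
[315.36269602 181.3336195 ] [276.15607707 250.69076964]
[312.90915572 211.27365347] [275.51252152 212.34639562]
```

View pics/g1.png

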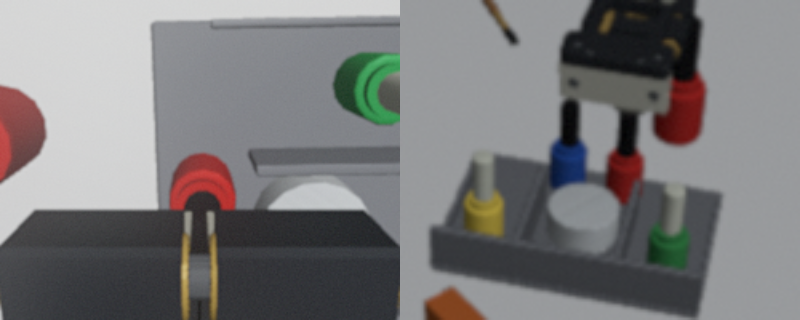

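```bash
python3 - <<'E'
from h import *
o=robot.observe(); w=robot.read_camera('wrist'); s=robot.read_camera('scene'); print(o['opening'],proj(w,o['tool_pos'],o),proj(s,o['tool_pos']))
print(f(w),f(s))
G=lambda i:np.clip(i.astype(float)*1.6,0,255).astype(np.uint8)
a=cv2.resize(w['img'][180:290,225:330],(400,420)); b=cv2.resize(s['img'][150:220,280:347],(400,420),interpolation=cv2.INTER_CUBIC)
cv2.imwrite('pics/g2.png',G(np.hstack([a,b])[:,:,::-1]))
E
```

```text
0.0003016906663743343 [275.91301351 232.24756276] [314.38758312 193.43250109]
309.72610812190595 484.2041254742739
```

View pics/g2.png

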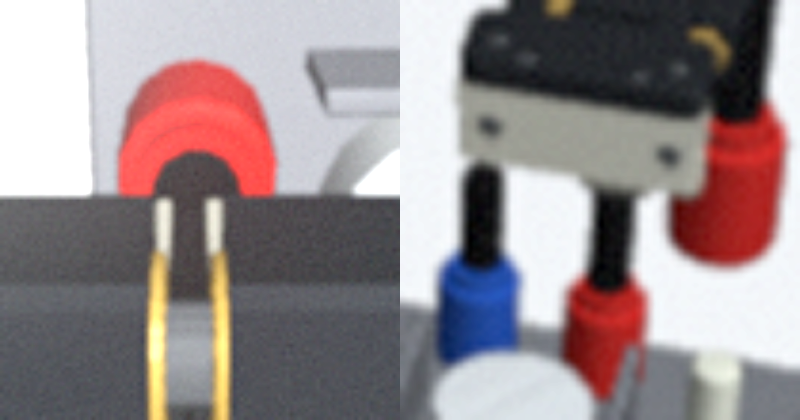

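```bash
python3 - <<'E'
from h import *
o=robot.observe(); s=robot.read_camera('scene'); T=Rn.from_euler('xyz',o['tool_rot']).as_matrix()
print(o['tool_pos'],o['opening'],o['grip_force'],o['qpos'])
c=lambda P:np.round((proj(s,np.array(P)@T.T+o['tool_pos'])-[280,150])*6+[400,0])
for y in (.095,.065,.0):
  for x in (.0375,-.0375): print('body',y,x,c([x,y,-.066]),c([x,y,-.1]))
for y in (.02,0): print('finger',y,[list(c([x,y,z])) for x in (.0095,-.0095) for z in (0,-.06)])
b=s['img'][130:230,270:370]; save(dict(img=b),'x')
for v in (170,180,185,190,195): print(v,s['img'][v,305:330].mean(1).astype(int))
E
```

```text
[0.5465894  0.04761321 0.05402544] 0.00019919476518984435 0.0 [-5.28629752e-02  5.32043397e-01  1.64086712e+00  9.51423122e-05
  9.68652123e-01 -3.28904433e-01]
body 0.095 0.0375 [679. 299.] [689. 208.]
body 0.095 -0.0375 [437. 256.] [440. 166.]
body 0.065 0.0375 [697. 239.] [707. 150.]
body 0.065 -0.0375 [460. 198.] [464. 109.]
body 0.0 0.0375 [733. 121.] [742.  34.]
body 0.0 -0.0375 [508.  84.] [512.  -3.]
finger 0.02 [[np.float64(622.0), np.float64(301.0)], [np.float64(635.0), np.float64(157.0)], [np.float64(567.0), np.float64(291.0)], [np.float64(577.0), np.float64(147.0)]]
finger 0 [[np.float64(634.0), np.float64(265.0)], [np.float64(646.0), np.float64(122.0)], [np.float64(579.0), np.float64(256.0)], [np.float64(590.0), np.float64(112.0)]]
170 [97 97 97 97 95 96 97 98 97 98 97 95 96 95 96 95 93 91 88 85 83 83 82 82
 85]
180 [153 154 151 148 136 106  83  73  73  79  83  85  88  91  92  95  95  97
 102 102  97  96 100 102 101]
185 [153 154 154 154 154 153 134  69  10   6   7   7  13  37  96 146 156 154
 145 111  56  22  26  28  32]
190 [154 154 154 153 154 144 109  49   6  10   8  12  22  58 111 148 155 155
 152 138  93  51  33  28  33]
195 [154 154 155 152 142 112  57  13   4  10  10  13  26  75 127 152 155 154
 153 154 154 155 155 155 152]
```

>>> apply_moves(motion="0 0 0 -1 0 0 0;0 0 0 -2 0 0 0;0 0 0 -3 0 0 0;0 0 0 -3 0 0 0;45 0 0 0 0 0 0;45 0 0 0 0 0 0;45 0 0 0 0 0 0;45 0 0 0 0 0 0")

```text
time: 7.65
tool_pos: [0.5461, 0.0476, 0.1432]
tool_rot: [-3.14, -0.001, 1.847]
contact_force: [0.2, -0.0, 0.1]
opening: 0.0359
grip_force: 0.0
```

```bash
python3 - <<'E'
from h import *
o=robot.observe(); w=robot.read_camera('wrist'); s=robot.read_camera('scene'); print(o['opening'],proj(w,o['tool_pos'],o),proj(s,o['tool_pos']))
G=lambda i:np.clip(i.astype(float)*1.6,0,255).astype(np.uint8)
a=cv2.resize(w['img'][150:290,205:345],(400,400)); b=cv2.resize(s['img'][110:220,260:370],(400,400),interpolation=cv2.INTER_CUBIC)
cv2.imwrite('pics/g3.png',G(np.hstack([a,b])[:,:,::-1]))
E
```

```text
0.0359052264492418 [275.91301662 232.24918591] [317.45591136 157.09368292]
```

View pics/g3.png

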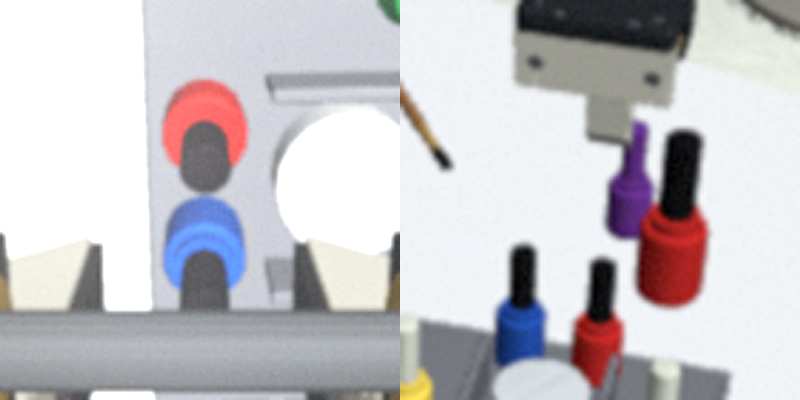

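```bash
python3 - <<'E'
from h import *
o=robot.observe(); s=robot.read_camera('scene'); w=robot.read_camera('wrist'); T=Rn.from_euler('xyz',o['tool_rot']).as_matrix()
for z in (0,-.01,-.02,-.03,-.04):
  print(z,'scene',[list(np.round(proj(s,np.array([x,y,z])@T.T+o['tool_pos']),1)) for y in (.018,.037) for x in (.0095,-.0095)],
   'wrist',[list(np.round(proj(w,np.array([x,y,z])@T.T+o['tool_pos'],o),1)) for y in (.018,.037) for x in (.0095,-.0095)])
print('seen scene (311.4,147.1),(323.8,149.3); wrist tips inner u~',205+300/2.857,'outer',205+400/2.857,'v',150+240/2.857)
t=robot.read_camera('top'); print(proj(t,o['tool_pos']))
E
```

```text
0 scene [[np.float64(320.5), np.float64(162.9)], [np.float64(310.7), np.float64(161.3)], [np.float64(318.5), np.float64(168.5)], [np.float64(308.6), np.float64(166.9)]] wrist [[np.float64(303.8), np.float64(218.3)], [np.float64(303.1), np.float64(245.8)], [np.float64(333.2), np.float64(218.3)], [np.float64(331.9), np.float64(245.8)]]
-0.01 scene [[np.float64(320.8), np.float64(158.6)], [np.float64(311.0), np.float64(157.0)], [np.float64(318.9), np.float64(164.1)], [np.float64(308.9), np.float64(162.5)]] wrist [[np.float64(305.3), np.float64(223.0)], [np.float64(304.6), np.float64(251.8)], [np.float64(336.2), np.float64(223.0)], [np.float64(334.7), np.float64(251.8)]]
-0.02 scene [[np.float64(321.2), np.float64(154.1)], [np.float64(311.3), np.float64(152.6)], [np.float64(319.3), np.float64(159.7)], [np.float64(309.2), np.float64(158.0)]] wrist [[np.float64(307.0), np.float64(228.2)], [np.float64(306.2), np.float64(258.4)], [np.float64(339.5), np.float64(228.2)], [np.float64(337.9), np.float64(258.3)]]
-0.03 scene [[np.float64(321.6), np.float64(149.6)], [np.float64(311.6), np.float64(148.1)], [np.float64(319.6), np.float64(155.2)], [np.float64(309.5), np.float64(153.5)]] wrist [[np.float64(308.8), np.float64(234.0)], [np.float64(307.9), np.float64(265.7)], [np.float64(343.2), np.float64(234.0)], [np.float64(341.4), np.float64(265.7)]]
-0.04 scene [[np.float64(322.0), np.float64(145.1)], [np.float64(311.9), np.float64(143.5)], [np.float64(320.0), np.float64(150.6)], [np.float64(309.8), np.float64(148.9)]] wrist [[np.float64(310.9), np.float64(240.5)], [np.float64(309.9), np.float64(273.8)], [np.float64(347.4), np.float64(240.5)], [np.float64(345.3), np.float64(273.8)]]
seen scene (311.4,147.1),(323.8,149.3); wrist tips inner u~ 310.00525026251313 outer 345.0070003500175 v 234.00420021001048
[252.20948642 207.06087246]
```

The fingertips end about 30 mm short of the reported TCP: wrist tips at v≈234 and scene tips at v≈148 both fit z = −30 mm. The first close therefore passed just above the cap top. I'll use true tip z = reported + 0.030 from here on.

>>> apply_moves(motion="45 0 0 3 0 0 0;45 0 0 3 0 0 0;45 0 0 2.1 0 0 0;45 0 0 1.5 0 0 0;45 0 0 1.5 0 0 0;45 0 0 1 0 0 0;45 0 0 0 0 0 0;0 0 0 0 0 0 0;0 0 0 0 0 0 0;0 0 0 0 0 0 0;0 0 0 0 0 0 0", force=12)

```text
time: 9.28
tool_pos: [0.5468, 0.0476, 0.0233]
tool_rot: [3.141, 0.0, 1.847]
contact_force: [-0.3, 0.4, 0.9]
opening: 0.0155
grip_force: 12.0
```

```bash
python3 - <<'E'
from h import *
o=robot.observe(); print(o['tool_pos'],o['opening'])
go([.464,.370,.123],None); go([.464,.370,.022])
E
```

```text
[0.54681305 0.04759547 0.02328379] 0.015453527695485395
turn 0.0 rows 0 shift cm [33.28  0.82 -9.97] norm 34.7
turn 0.0 rows 0 shift cm [33.28  0.82  0.13] norm 33.3
```

>>> apply_moves(motion="0 0 0 -2 0 0 0;0 0 0 -4 0 0 0;0 0 0 -4 0 0 0;0 3 .07 0 0 0 0;0 4.3 .11 0 0 0 0;0 4.3 .11 0 0 0 0;0 4.3 .11 0 0 0 0;0 4.3 .11 0 0 0 0;0 4.3 .11 0 0 0 0;0 4.3 .11 0 0 0 0;0 3 .07 0 0 0 0;0 1.5 .02 0 0 0 0;0 0 0 3 0 0 0;0 0 0 3 0 0 0;0 0 0 2 0 0 0;0 0 0 1 0 0 0;0 0 0 .5 0 0 0;0 0 0 .3 0 0 0;0 0 0 0 0 0 0")

```text
time: 11.65
tool_pos: [0.464, 0.3704, 0.0255]
tool_rot: [3.141, -0.0, 1.847]
contact_force: [-0.3, -0.0, -0.1]
opening: 0.0158
grip_force: 12.0
```

>>> apply_moves(motion="0 0 0 .2 0 0 0;0 0 0 .1 0 0 0;0 0 0 0 0 0 0")

```text
time: 12.02
tool_pos: [0.4637, 0.3703, 0.0221]
tool_rot: [3.142, -0.0, 1.847]
contact_force: [-0.8, -0.4, -0.1]
opening: 0.0159
grip_force: 12.0
```

>>> apply_moves(motion="0 0 0 .1 0 0 0;0 0 0 0 0 0 0;40 0 0 0 0 0 0;40 0 0 0 0 0 0;40 0 0 0 0 0 0;40 0 0 -3 0 0 0;40 0 0 -4 0 0 0;40 0 0 -3 0 0 0;40 0 0 0 0 0 0")

```text
time: 13.15
tool_pos: [0.4651, 0.3711, 0.1236]
tool_rot: [3.136, -0.002, 1.847]
contact_force: [0.8, 0.6, -0.0]
opening: 0.0367
grip_force: 0.0
```

```bash
python3 - <<'E'
from h import *
go([.5597,.0032,.123]); go([.5597,.0032,.0233])
meas(['scene','wrist'],[('bottle_red',(.464,.370),.004,BOT)])
E
```

```text
turn 0.0 rows 0 shift cm [-37.98  -0.93   0.06] norm 38.0
turn 0.0 rows 0 shift cm [-37.98  -0.93  10.03] norm 39.3
scene bottle_red [0.4631 0.3715] 0.9
wrist bottle_red [0.463  0.3711] 0.89
```

Red stands in the tray. Next, blue.

>>> apply_moves(motion="40 -3 -.07 0 0 0 0;40 -4.4 -.11 0 0 0 0;40 -4.4 -.11 0 0 0 0;40 -4.4 -.11 0 0 0 0;40 -4.4 -.11 0 0 0 0;40 -4.4 -.11 0 0 0 0;40 -4.4 -.11 0 0 0 0;40 -4.4 -.11 0 0 0 0;40 -3 -.07 0 0 0 0;40 -1.58 -.04 0 0 0 0;40 0 0 3 0 0 0;40 0 0 3 0 0 0;40 0 0 2.5 0 0 0;40 0 0 1.5 0 0 0;40 0 0 0 0 0 0;0 0 0 0 0 0 0;0 0 0 0 0 0 0;0 0 0 0 0 0 0;0 0 0 0 0 0 0")

```text
time: 15.72
tool_pos: [0.5597, -0.0017, 0.0217]
tool_rot: [3.14, 0.0, 1.847]
contact_force: [0.5, -0.0, 2.3]
opening: 0.0153
grip_force: 12.0
```

```bash
python3 - <<'E'
from h import *
print(robot.observe()['tool_pos']); go([.452,.300,.12]); go([.452,.300,.0215])
E
```

```text
[ 0.55967976 -0.00166071  0.02165439]
turn 0.0 rows 0 shift cm [31.96 -2.14 -9.83] norm 33.5
turn 0.0 rows 0 shift cm [ 3.196e+01 -2.140e+00  2.000e-02] norm 32.0
```

>>> apply_moves(motion="0 0 0 -2 0 0 0;0 0 0 -4 0 0 0;0 0 0 -4 0 0 0;0 3 -.2 0 0 0 0;0 4.3 -.3 0 0 0 0;0 4.3 -.3 0 0 0 0;0 4.3 -.3 0 0 0 0;0 4.3 -.3 0 0 0 0;0 4.3 -.3 0 0 0 0;0 4.3 -.3 0 0 0 0;0 2.5 -.14 0 0 0 0;0 .7 0 0 0 0 0;0 0 0 4 0 0 0;0 0 0 3 0 0 0;0 0 0 2 0 0 0;0 0 0 .7 0 0 0;0 0 0 .3 0 0 0;0 0 0 .1 0 0 0;0 0 0 0 0 0 0")

```text
time: 18.1
tool_pos: [0.4518, 0.3006, 0.0207]
tool_rot: [3.14, -0.0, 1.847]
contact_force: [0.3, -0.2, -1.4]
opening: 0.0155
grip_force: 12.0
```

>>> apply_moves(motion="0 0 0 .1 0 0 0;0 0 0 0 0 0 0;40 0 0 0 0 0 0;40 0 0 0 0 0 0;40 0 0 0 0 0 0;40 0 0 -3 0 0 0;40 0 0 -4 0 0 0;40 0 0 -5 0 0 0;72 -5 1 -5 0 0 0;72 -5.5 2 0 0 0 0;72 -5.5 2 0 0 0 0;72 -5.5 2 0 0 0 0;72 -3 1 0 0 0 0;72 0 0 0 0 0 0;72 0 0 0 0 0 0")

```text
time: 19.98
tool_pos: [0.5916, 0.0928, 0.1825]
tool_rot: [-3.141, -0.001, 1.847]
contact_force: [0.1, -0.2, -0.1]
opening: 0.0658
grip_force: 0.0
```

```bash
python3 - <<'E'
from h import *
print(robot.observe()['opening'],robot.observe()['tool_pos'])
meas(['wrist','scene'],[('cap',(.6032,.042),.006,CAPS),('bottle_blue',(.452,.305),.004,BOT),('bottle_red',(.463,.371),.004,BOT)])
go([.6032,.0422,.08],1.85)
E
```

```text
0.06580208732216632 [0.59163435 0.09276033 0.18253572]
wrist cap [0.6037 0.042 ] 0.93
scene cap [0.6034 0.0437] 0.93
scene bottle_blue [0.4496 0.3069] 0.91
scene bottle_red [0.4619 0.3713] 0.93
turn -0.002 rows 1 shift cm [-5.16 -0.32 10.29] norm 11.5
```

>>> apply_moves(motion="73 -2.6 -.16 2 0 0 0;73 -2.54 -.16 3.5 0 0 0;73 0 0 4.5 0 0 0;73 0 0 3 0 0 0;73 0 0 2 0 0 0;73 0 0 2 0 0 0;73 0 0 1.5 0 0 0;73 0 0 .8 0 0 0;73 0 0 .4 0 0 0;73 0 0 0 0 0 0")

```text
time: 21.62
tool_pos: [0.6034, 0.0419, -0.014]
tool_rot: [3.141, 0.0, 1.847]
contact_force: [1.1, 0.8, -0.2]
opening: 0.0671
grip_force: 0.0
```

>>> apply_moves(motion="73 0 0 .4 0 0 0;73 0 0 .2 0 0 0;73 0 0 0 0 0 0;40 0 0 0 0 0 0;40 0 0 0 0 0 0;40 0 0 0 0 0 0;40 0 0 0 0 0 0", force=30)

```text
time: 22.5
tool_pos: [0.6033, 0.0419, -0.0201]
tool_rot: [3.141, 0.0, 1.847]
contact_force: [-0.5, -0.5, 1.2]
opening: 0.0527
grip_force: 30.0
```

```bash
python3 - <<'E'
from h import *
go([.48,-.40,.15])
def tabs(n):
    p=robot.read_camera(n); h=cv2.cvtColor(p['img'],cv2.COLOR_RGB2HSV); u=proj(p,[.445,-.303,.045])
    m=(h[...,0]>4)&(h[...,0]<16)&(h[...,1]>150)&(h[...,2]>60); m=m.astype(np.uint8)
    k,l,st,c=cv2.connectedComponentsWithStats(m)
    cs=[c[i] for i in range(1,k) if st[i,4]>3 and np.linalg.norm(c[i]-u)<35]; P=np.array([ray(p,q,.0475) for q in cs]); print(n,np.round(cs,1).tolist(),np.round(P,4).tolist(),P.mean(0) if len(P) else 0)
tabs('top'); tabs('scene')
E
```

```text
turn 0.0 rows 0 shift cm [-39.15 -23.9  -17.01] norm 48.9
top [[400.2, 250.4], [415.5, 252.0], [398.5, 265.5], [413.8, 267.8]] [[0.46, -0.2994, 0.0475], [0.4567, -0.3356, 0.0475], [0.4245, -0.2949, 0.0475], [0.4196, -0.331, 0.0475]] [ 0.44020843 -0.31520517  0.0475    ]
scene [[204.5, 131.5]] [[0.4645, -0.2959, 0.0475]] [ 0.4645262  -0.29593375  0.0475    ]
```

>>> apply_moves(motion="40 0 0 -3 0 0 0;40 0 0 -4 0 0 0;40 0 0 -4 0 0 0;40 0 0 -4 0 0 0;40 -3.5 -2 -2 0 0 0;40 -4.4 -2.7 0 0 0 0;40 -4.4 -2.7 0 0 0 0;40 -4.4 -2.7 0 0 0 0;40 -4.4 -2.7 0 0 0 0;40 -4.4 -2.7 0 0 0 0;40 -4.4 -2.7 0 0 0 0;40 -4.4 -2.7 0 0 0 0;40 -3.5 -2 0 0 0 0;40 -1.35 -1 0 0 0 0;40 0 0 0 0 0 0")

```text
time: 24.48
tool_pos: [0.4794, -0.4001, 0.1494]
tool_rot: [-3.142, -0.001, 1.845]
contact_force: [0.2, 0.3, 0.5]
opening: 0.0525
grip_force: 30.0
```

```bash
cat >> h.py <<'E'
def tabs(n,c0,z=.0475):
    o=robot.observe(); p=robot.read_camera(n); st=o if n=='wrist' else None; h=cv2.cvtColor(p['img'],cv2.COLOR_RGB2HSV); u=proj(p,[*c0,z],st)
    m=((h[...,0]>4)&(h[...,0]<16)&(h[...,1]>150)&(h[...,2]>60)).astype(np.uint8)
    k,l,s,c=cv2.connectedComponentsWithStats(m)
    cs=[c[i] for i in range(1,k) if s[i,4]>5 and np.linalg.norm(c[i]-u)<60]; P=np.array([ray(p,q,z,st) for q in cs]); print(n,np.round(u),np.round(cs,1).tolist(),np.round(P,4).tolist(),P.mean(0) if len(P) else 0)
    return p
E
python3 - <<'E'
from h import *
o=robot.observe(); print(o['tool_pos'],o['opening'],o['grip_force'])
p=tabs('wrist',(.4402,-.3152)); save(p,'w2')
E
```

```text
[ 0.47944739 -0.40011882  0.14936225] 0.052494363636055225 29.999876391375437
wrist [259.  97.] [[285.1, 86.2]] [[0.4602, -0.2999, 0.0475]] [ 0.46021103 -0.29989122  0.0475    ]
```

View pics/w2.png

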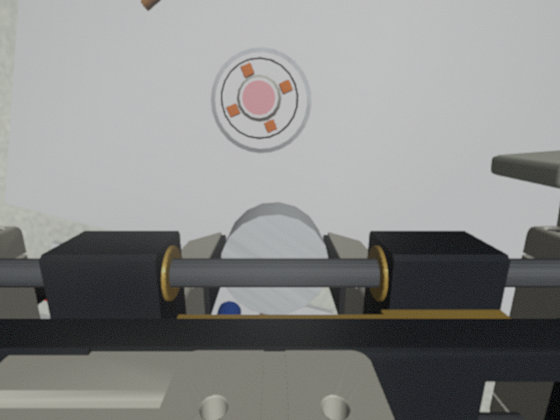

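The picture shows the held cap at (275,255) and the pot with tabs at (247,70), (286,87), (270,126), (232,111).

```bash
python3 - <<'E'
from h import *
o=robot.observe(); p=robot.read_camera('wrist'); x=ray(p,(258.75,98.5),.048,o); print(x)
t=(x[:2]+[.4402,-.3152])/2; print(t); go([*t,.06]); go([*t,.03])
E
```

```text
[ 0.44075685 -0.3152625   0.048     ]
[ 0.44047843 -0.31523125]
turn 0.0 rows 0 shift cm [ 9.1  -1.55  8.97] norm 12.9
turn 0.0 rows 0 shift cm [ 9.1  -1.55 11.97] norm 15.1
```

>>> apply_moves(motion="40 3 -.5 0 0 0 0;40 3.5 -.6 0 0 0 0;40 2.5 -.45 0 0 0 0;40 0 0 3 0 0 0;40 0 0 4 0 0 0;40 0 0 3 0 0 0;40 0 0 1.5 0 0 0;40 0 0 .5 0 0 0;40 0 0 0 0 0 0", force=45)

```text
time: 25.7
tool_pos: [0.441, -0.3176, 0.0304]
tool_rot: [3.141, 0.001, 1.847]
contact_force: [-0.9, -0.3, 0.0]
opening: 0.0525
grip_force: 45.0
```

>>> apply_moves(motion="40 .15 0 0 0 0 0;40 0 0 .4 0 0 0;40 0 0 .2 0 0 0;40 0 0 .2 0 0 0;40 0 0 0 0 0 0")

```text
time: 26.32
tool_pos: [0.44, -0.3162, 0.0217]
tool_rot: [3.142, -0.0, 1.847]
contact_force: [-0.1, -0.9, 0.4]
opening: 0.0524
grip_force: 45.0
```

Now near tab contact (expected at about 0.0219); press on in small steps.

>>> apply_moves(motion="40 0 0 .1 0 0 0;40 0 0 .1 0 0 0;40 0 0 0 0 0 0")

```text
time: 26.7
tool_pos: [0.4401, -0.3163, 0.0206]
tool_rot: [3.141, 0.0, 1.847]
contact_force: [-1.9, 1.0, 6.5]
opening: 0.052
grip_force: 45.0
```

>>> apply_moves(motion="40 0 0 .1 0 0 0;40 0 0 .1 0 0 0;40 0 0 0 0 0 0")

```text
time: 27.08
tool_pos: [0.4401, -0.3163, 0.0186]
tool_rot: [3.141, 0.0, 1.847]
contact_force: [-1.5, 1.6, 8.4]
opening: 0.0523
grip_force: 45.0
```

>>> apply_moves(motion="40 0 0 .1 0 0 0;40 0 0 .1 0 0 0;40 0 0 0 0 0 0")

```text
time: 27.45
tool_pos: [0.4401, -0.3162, 0.0168]
tool_rot: [3.141, 0.0, 1.847]
contact_force: [-2.5, 2.2, 10.0]
opening: 0.0521
grip_force: 45.0
```

>>> apply_moves(motion="40 0 0 .1 0 0 0;40 0 0 .1 0 0 0;40 0 0 0 0 0 0")

```text
time: 27.82
tool_pos: [0.4401, -0.3164, 0.0166]
tool_rot: [3.141, 0.001, 1.847]
contact_force: [-6.3, 5.6, 25.7]
opening: 0.0521
grip_force: 45.0
```

>>> apply_moves(motion="40 0 0 .1 0 0 0;40 0 0 .05 0 0 0;40 0 0 0 0 0 0")

```text
time: 28.2
tool_pos: [0.4402, -0.3165, 0.0164]
tool_rot: [3.141, 0.002, 1.847]
contact_force: [-10.2, 8.4, 36.3]
opening: 0.0525
grip_force: 45.0
```

>>> apply_moves(motion="40 0 0 -.2 0 0 0;40 0 0 -.08 0 0 0;72 0 0 0 0 0 0;72 0 0 0 0 0 0;72 0 0 0 0 0 0;72 0 0 -2 0 0 0;72 0 0 -4 0 0 0;72 0 0 -5 0 0 0;72 -4 0 -3 0 0 0;72 -5 0 0 0 0 0;72 -3 0 0 0 0 0;72 0 0 0 0 0 0;72 0 0 0 0 0 0")

```text
time: 29.82
tool_pos: [0.4725, -0.4307, 0.1544]
tool_rot: [-3.141, -0.002, 1.847]
contact_force: [-0.4, -0.2, 0.1]
opening: 0.0665
grip_force: 0.0
```

```bash
python3 - <<'E'
from h import *
for z0 in (.041,.043,.045,.048):
    print(z0); meas(['wrist','scene'],[('cap',(.4402,-.3155),z0,CAPS)])
s=robot.read_camera('scene'); o=robot.observe(); w=robot.read_camera('wrist'); print(o['tool_pos'],o['opening'])
u=proj(w,[.4404,-.3155,.06],o).astype(int); v=proj(s,[.4404,-.3155,.05]).astype(int); print(u,v)
c=lambda i,u,r:cv2.resize(i[max(0,u[1]-r):u[1]+r,max(0,u[0]-r):u[0]+r],(400,400),interpolation=cv2.INTER_CUBIC)
save(dict(img=np.clip(np.hstack([c(w['img'],u,60),c(s['img'],v,35)])*1.4,0,255).astype(np.uint8)),'cap')
E
```

```text
0.041
scene cap [ 0.4366 -0.3166] 0.95
0.043
wrist cap [ 0.4393 -0.3167] 0.96
scene cap [ 0.4393 -0.3133] 0.92
0.045
wrist cap [ 0.4398 -0.317 ] 0.94
scene cap [ 0.4435 -0.3128] 0.94
0.048
wrist cap [ 0.4397 -0.3179] 0.94
scene cap [ 0.4466 -0.3084] 0.93
[ 0.47273269 -0.43161576  0.15500743] 0.06628139206207413
[275  61] [204 124]
```

View pics/cap.png

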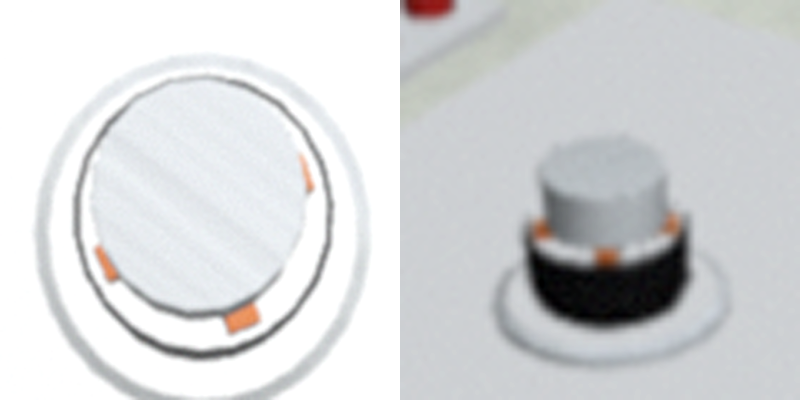

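The cap sits level at the seated height in both views. One confirming centre press with closed fingers follows.

```bash
python3 - <<'E'
from h import *
go([.4400,-.3160,.055])
E
```

```text
turn 0.0 rows 0 shift cm [12.02  0.   10.  ] norm 15.6
```

>>> apply_moves(motion="0 4 0 1 0 0 0;0 4 0 1 0 0 0;0 4 0 2 0 0 0;0 0 0 3 0 0 0;0 0 0 2 0 0 0;0 0 0 1 0 0 0;0 0 0 .7 0 0 0;0 0 0 .3 0 0 0;0 0 0 .2 0 0 0;0 0 0 0 0 0 0", force=12)

```text
time: 31.98
tool_pos: [0.4402, -0.3163, 0.0433]
tool_rot: [3.141, 0.0, 1.847]
contact_force: [0.3, -0.0, -1.0]
opening: 0.0005
grip_force: 0.0
```

>>> apply_moves(motion="0 0 0 .2 0 0 0;0 0 0 .2 0 0 0;0 0 0 .1 0 0 0;0 0 0 0 0 0 0")

```text
time: 32.48
tool_pos: [0.44, -0.3161, 0.038]
tool_rot: [-3.142, -0.0, 1.847]
contact_force: [0.2, 0.2, -0.5]
opening: 0.0004
grip_force: 0.0
```

>>> apply_moves(motion="0 0 0 .1 0 0 0;0 0 0 .1 0 0 0;0 0 0 0 0 0 0")

```text
time: 32.85
tool_pos: [0.44, -0.3161, 0.0359]
tool_rot: [-3.142, -0.0, 1.847]
contact_force: [0.2, 0.2, 0.1]
opening: 0.0005
grip_force: 0.0
```

>>> apply_moves(motion="0 0 0 .1 0 0 0;0 0 0 .1 0 0 0;0 0 0 .1 0 0 0;0 0 0 0 0 0 0")

```text
time: 33.35
tool_pos: [0.4403, -0.3164, 0.0353]
tool_rot: [3.141, 0.001, 1.847]
contact_force: [-6.0, 3.4, 19.9]
opening: 0.0007
grip_force: 9.5
```

>>> apply_moves(motion="0 0 0 -.3 0 0 0;0 0 0 -2 0 0 0;0 0 0 -4 0 0 0;40 0 0 -4 0 0 0;40 2 0 0 0 0 0;40 5 -.5 0 0 0 0;40 5 -.5 0 0 0 0;40 5 -.5 0 0 0 0;40 5 -.5 0 0 0 0;40 5 -.5 0 0 0 0;40 5 -.5 0 0 0 0;40 5 -.5 0 0 0 0;40 5 -.5 0 0 0 0;40 5 -.5 0 0 0 0;40 5 -.5 0 0 0 0;40 5 -.5 0 0 0 0;40 3 -.5 0 0 0 0;40 0 0 0 0 0 0")

```text
time: 35.6
tool_pos: [0.2179, 0.246, 0.136]
tool_rot: [3.142, -0.0, 1.851]
contact_force: [-0.3, -0.9, 0.2]
opening: 0.0368
grip_force: 0.0
```

```bash
python3 - <<'E'
from h import *
o=robot.observe();print(o['tool_pos'],o['tool_rot'],o['qvel'].max()); go([.4638,.3703,.0215],1.847)
meas(['scene','top'],[('bottle_blue',(.452,.305),.004,BOT),('bottle_red',(.463,.371),.004,BOT)])
E
```

```text
[0.2179447  0.24603775 0.13601136] [ 3.14157613e+00 -2.12143165e-04  1.85099105e+00] 0.016642282945872413
turn 0.004 rows 1 shift cm [ 5.25 27.04 11.45] norm 29.8
scene bottle_blue [0.4472 0.3068] 0.86
scene bottle_red [0.4648 0.3714] 0.9
top bottle_blue [0.4493 0.3081] 0.87
top bottle_red [0.4623 0.3734] 0.92
```

>>> apply_moves(motion="40 1.05 5 0 0 0 .004;40 1.05 5 0 0 0 0;40 1.05 5 0 0 0 0;40 1.05 5 0 0 0 0;40 1.05 5 0 0 0 0;40 0 2.04 0 0 0 0;40 0 0 0 0 0 0;40 0 0 0 0 0 0")

```text
time: 36.9
tool_pos: [0.4644, 0.3673, 0.1358]
tool_rot: [-3.14, 0.0, 1.842]
contact_force: [1.4, -0.3, 0.0]
opening: 0.0368
grip_force: 0.0
```

```bash
python3 - <<'E'
from h import *
go([.4638,.3703,.0215],1.847)
E
```

```text
turn -0.005 rows 1 shift cm [ 0.31  0.02 11.43] norm 11.4
```

>>> apply_moves(motion="40 .3 0 2.4 0 0 -.005;40 0 0 3 0 0 0;40 0 0 3 0 0 0;40 0 0 2 0 0 0;40 0 0 1 0 0 0;40 0 0 0 0 0 0;0 0 0 0 0 0 0;0 0 0 0 0 0 0;0 0 0 0 0 0 0;0 0 0 0 0 0 0")

```text
time: 38.15
tool_pos: [0.4646, 0.3713, 0.0227]
tool_rot: [3.14, -0.0, 1.848]
contact_force: [-1.9, -0.0, 4.4]
opening: 0.0157
grip_force: 12.0
```

```bash
python3 - <<'E'
from h import *
print(robot.observe()['tool_pos']); go([.5468,.0476,.0235],1.847)
E
```

```text
[0.46460563 0.37131593 0.02274945]
turn 0.001 rows 1 shift cm [-33.39  -0.92  -0.08] norm 33.4
```

>>> apply_moves(motion="0 0 0 -2 0 0 0;0 0 0 -4 0 0 0;0 0 0 -4 0 0 0;0 -3 -.08 0 0 0 0;0 -4.3 -.12 0 0 0 0;0 -4.3 -.12 0 0 0 0;0 -4.3 -.12 0 0 0 0;0 -4.3 -.12 0 0 0 0;0 -4.3 -.12 0 0 0 0;0 -4.3 -.12 0 0 0 0;0 -3 -.08 0 0 0 0;0 -1.5 -.04 0 0 0 0;0 0 0 0 0 0 0;0 0 0 3 0 0 0;0 0 0 3 0 0 0;0 0 0 2 0 0 0;0 0 0 0 0 0 0")

```text
time: 40.28
tool_pos: [0.5449, 0.0497, 0.0407]
tool_rot: [-3.138, -0.002, 1.849]
contact_force: [0.3, 0.7, -0.5]
opening: 0.0154
grip_force: 12.0
```

```bash
python3 - <<'E'
from h import *
print(robot.observe()['tool_pos']); go([.5466,.0483,.0247],1.847)
E
```

```text
[0.54494895 0.04968076 0.04072499]
turn 0.002 rows 1 shift cm [-0.18  0.12  1.6 ] norm 1.6
```

>>> apply_moves(motion="0 -.1 .1 .7 0 0 0;0 0 0 .4 0 0 0;0 0 0 .2 0 0 0;0 0 0 0 0 0 0")

```text
time: 40.78
tool_pos: [0.5478, 0.0475, 0.0292]
tool_rot: [3.141, -0.0, 1.848]
contact_force: [-0.3, 0.9, -0.6]
opening: 0.0153
grip_force: 12.0
```

```bash
python3 - <<'E'
from h import *
print(robot.observe()['tool_pos']); go([.5466,.0483,.0247],1.847)
E
```

```text
[0.54776562 0.04753701 0.02920079]
turn 0.001 rows 1 shift cm [ 0.11 -0.09  0.45] norm 0.5
```

>>> apply_moves(motion="0 .08 -.08 .3 0 0 0;0 0 0 .1 0 0 0;0 0 0 0 0 0 0;0 0 0 0 0 0 0")

```text
time: 41.28
tool_pos: [0.5468, 0.0481, 0.0251]
tool_rot: [3.142, -0.0, 1.848]
contact_force: [-1.3, -0.8, -0.2]
opening: 0.0157
grip_force: 12.0
```

>>> apply_moves(motion="0 0 0 .1 0 0 0;0 0 0 0 0 0 0;40 0 0 0 0 0 0;40 0 0 0 0 0 0;40 0 0 0 0 0 0;40 0 0 -3 0 0 0;40 0 0 -4 0 0 0;40 0 0 -4 0 0 0;40 0 0 0 0 0 0")

```text
time: 42.4
tool_pos: [0.5488, 0.0481, 0.1372]
tool_rot: [3.135, 0.002, 1.848]
contact_force: [-0.2, -0.4, -0.8]
opening: 0.0369
grip_force: 0.0
```

```bash
python3 - <<'E'
from h import *
print(robot.observe()['tool_pos']); go([.4518,.3006,.02],1.847)
meas(['scene','top'],[('bottle_red',(.546,.0477),.006,BOT)])
E
```

```text
[0.54880817 0.04806355 0.13721669]
turn 0.001 rows 1 shift cm [26.94 -2.45 11.72] norm 29.5
scene bottle_red [0.5433 0.047 ] 0.81
```

>>> apply_moves(motion="40 3 -.25 0 0 0 0;40 4.5 -.4 0 0 0 0;40 4.5 -.4 0 0 0 0;40 4.5 -.45 0 0 0 0;40 4.5 -.45 0 0 0 0;40 3.5 -.3 0 0 0 0;40 2.4 -.2 0 0 0 0;40 0 0 3 0 0 0;40 0 0 3 0 0 0;40 0 0 0 0 0 0;40 0 0 0 0 0 0")

```text
time: 43.98
tool_pos: [0.4499, 0.3002, 0.0744]
tool_rot: [3.142, -0.0, 1.848]
contact_force: [0.3, -0.2, -0.7]
opening: 0.0367
grip_force: 0.0
```

```bash
python3 - <<'E'
from h import *
print(robot.observe()['tool_pos']); go([.4518,.3006,.02],1.847)
E
```

```text
[0.44987467 0.30021762 0.07438494]
turn 0.001 rows 1 shift cm [-0.02  0.2   5.44] norm 5.4
```

>>> apply_moves(motion="40 0 .2 2 0 0 0;40 0 0 2 0 0 0;40 0 0 1 0 0 0;40 0 0 .4 0 0 0;40 0 0 0 0 0 0;0 0 0 0 0 0 0;0 0 0 0 0 0 0;0 0 0 0 0 0 0;0 0 0 0 0 0 0")

```text
time: 45.1
tool_pos: [0.4518, 0.3008, 0.0204]
tool_rot: [3.141, -0.0, 1.848]
contact_force: [0.0, -0.6, 2.9]
opening: 0.0157
grip_force: 12.0
```

```bash
python3 - <<'E'
from h import *
print(robot.observe()['tool_pos']); go([.5597,-.0017,.022],1.847)
E
```

```text
[0.45178895 0.30084565 0.02042192]
turn 0.001 rows 1 shift cm [-32.05   2.13  -0.16] norm 32.1
```

>>> apply_moves(motion="0 0 0 -2 0 0 0;0 0 0 -4 0 0 0;0 0 0 -4 0 0 0;0 -3 .2 0 0 0 0;0 -4.2 .28 0 0 0 0;0 -4.2 .28 0 0 0 0;0 -4.2 .28 0 0 0 0;0 -4.2 .28 0 0 0 0;0 -4.2 .28 0 0 0 0;0 -4.2 .28 0 0 0 0;0 -2.5 .15 0 0 0 0;0 -1.35 .1 0 0 0 0;0 0 0 0 0 0 0;0 0 0 3 0 0 0;0 0 0 3 0 0 0;0 0 0 2 0 0 0;0 0 0 1 0 0 0;0 0 0 0 0 0 0;0 0 0 0 0 0 0")

```text
time: 47.48
tool_pos: [0.5603, -0.0015, 0.031]
tool_rot: [3.14, 0.001, 1.848]
contact_force: [0.2, 0.6, -0.8]
opening: 0.0155
grip_force: 12.0
```

```bash
python3 - <<'E'
from h import *
print(robot.observe()['tool_pos']); go([.5597,-.0017,.0224],1.847)
E
```

```text
[ 0.56030244 -0.00148281  0.03100488]
turn 0.001 rows 1 shift cm [-0.   -0.06  0.86] norm 0.9
```

>>> apply_moves(motion="0 0 -.05 .4 0 0 0;0 0 0 .3 0 0 0;0 0 0 .1 0 0 0;0 0 0 0 0 0 0;0 0 0 0 0 0 0")

```text
time: 48.1
tool_pos: [0.5592, -0.0019, 0.0224]
tool_rot: [3.141, 0.0, 1.848]
contact_force: [-1.3, 0.1, 4.1]
opening: 0.0159
grip_force: 12.0
```

>>> apply_moves(motion="40 0 0 0 0 0 0;40 0 0 0 0 0 0;40 0 0 0 0 0 0;40 0 0 -3 0 0 0;40 0 0 -4 0 0 0;40 0 0 -4 0 0 0;40 0 0 -5 0 0 0;40 5 0 -5 0 0 0;40 3 0 -2 0 0 0;40 0 0 0 0 0 0;40 0 0 0 0 0 0")

```text
time: 49.48
tool_pos: [0.5386, 0.069, 0.2454]
tool_rot: [-3.14, 0.0, 1.848]
contact_force: [-0.4, 0.2, -0.4]
opening: 0.037
grip_force: 0.0
```

```bash
python3 - <<'E'
from h import *
o=robot.observe(); print(o['tool_pos'])
meas(['wrist','scene'],[('bottle_red',(.546,.047),.006,BOT),('bottle_blue',(.56,.004),.006,BOT),('cap',(.4402,-.316),.043,CAPS)])
s=robot.read_camera('scene'); save(dict(img=np.clip(cv2.resize(s['img'][90:300,140:420],(800,600))*1.4,0,255).astype(np.uint8)),'fin')
E
```

```text
[0.53861503 0.06902942 0.24539384]
wrist bottle_red [0.5458 0.0481] 0.87
wrist bottle_blue [0.5572 0.003 ] 0.92
scene bottle_red [0.5477 0.0479] 0.87
scene bottle_blue [0.5584 0.0051] 0.81
scene cap [ 0.4401 -0.3143] 0.93
```

View pics/fin.png

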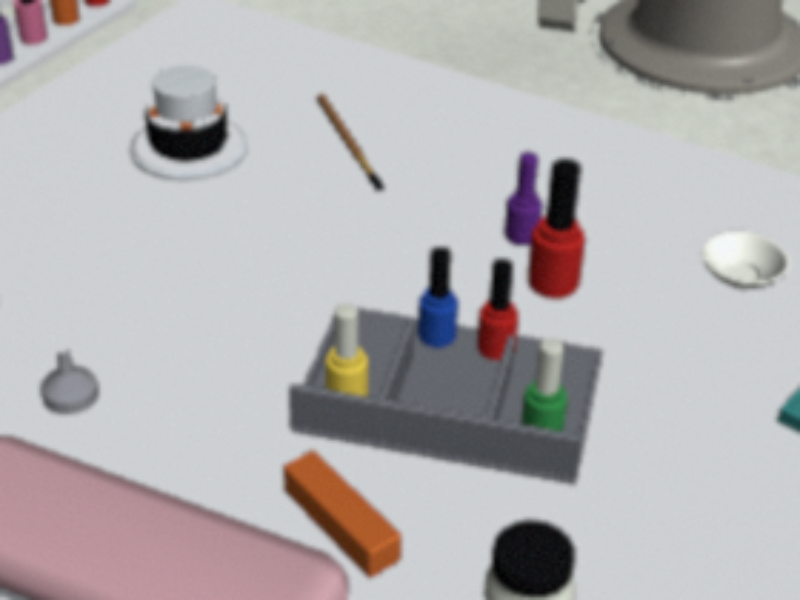

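The picture shows the cap seated on the pot at (185,95). Red at (498,310) and blue at (438,300) stand back upright within about 1–3 mm of their start positions, and yellow, green and the funnel are untouched.

```bash
python3 -c "
from cell import robot
print(robot.hand_in())"
```

```text
the job is handed in; nothing more can be done
None
```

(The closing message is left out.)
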